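Free the jammed plug gauge from the inspection fixture

TASK

The flat-handled plug gauge is jammed in the blue fixture under two stiff sliding keepers. Take it by its black handle and, with its foot still in the socket, rock it to one side and then to the other so that its neck shoves both keepers fully back; then pull it straight up out of the fixture and set it down gently, standing upright, in the shallow tray (not the deep bin). Leave the other gauge, the one with the round ball knob, where it stands.

Things in the scene. Friction and masses are not known exactly. Their poses are not given: they have to be found in the camera images.
- fixture: Blue fixture bolted down: base 120 x 140 (y) x 10 mm. Origin: centre of underside. At the origin a socket 34 (x) x 28 (y) mm inside, floor 10 mm and rim 22 mm above the bench. Blue pillars 62 mm high, 29 to 63 mm out on the +y and -y sides, each carry a sliding steel keeper. The plug is rocked along the fixture's y axis, over the bottom edge of its foot; about 8 degrees takes a keeper fully back.
- plug: Jammed plug gauge, 0.25 to 0.5 kg, in the socket, axes as the fixture's, 2 mm play each side. Origin: centre of its foot's underside, z up. Steel shank 30 (x) x 24 (y) mm, 48 mm high, flat foot; round neck, diameter 14, to 88 mm; black flat handle 36 (x) x 16 (y) mm from 88 to 128 mm: grip across y at about 110 mm. The keepers over the shank's shoulder let it rise only 6 mm.
- keeper_left (a joint): Slide of the steel keeper on the fixture's +y pillar: 0 = in (inner end 8 mm from the fixture's middle), 0.008 m = fully back, towards +y. Starts at 0 to 0.0015; above 0.004 it clears the plug's shoulder. Bar 30 mm wide, 64 to 74 mm above the bench (outer black tab to 83 mm). Stiff (about 7 N), no spring: stays where pushed.
- keeper_right (a joint): The same, mirrored: keeper on the fixture's -y pillar; 0 = in, 0.008 m = fully back (towards the fixture's -y). Starts between 0 and 0.0015.
- tray: Shallow white tray, 150 x 150 mm outside, walls 5 mm thick and 20 mm high, fixed. Origin: centre of the underside; inner floor 5 mm above it. It lies on one side of the fixture and a similar but deep bin (130 x 130 x 75 mm, not to be used) on the other; they change places.
- knob_gauge: The other gauge, not to be moved: loose round steel gauge 30 mm in diameter with a black ball knob, 86 mm high, standing on the bench beyond the fixture. Origin: centre of the underside.

How it is judged:
By the outcome, as a careful person would: the job done as asked, in the order asked, and still so for the second after the job is handed in, with the robot touching nothing.
It also fails if it takes over 48 s, if anything falls off the work surface, if the arm or the gripper's body presses on something with over 40 N, if the wrist force passes 120 N, or if a joint passes its speed limit or range.

ROBOT

A 6-joint arm with a two-finger parallel gripper is mounted at the origin on the work surface. World frame = base frame: x ahead of the robot, y to its left, z up, the work surface at z = 0. Lengths are in m, angles in degrees, forces in N, time in s.
With the tool pointing down it reaches from about 0.3 to 0.75 m from the base axis. Payload 8.5 kg.
Tool frame: the origin (TCP) lies on the centre line of the jaws, within the pads' length; the fingertips stand 11 mm ahead of it and the grasp point (between the pads) lies 8 mm behind it; x points along the fingers, y is the direction in which the jaws open and shut, and the axes are right-handed (so a half turn about x gives the same grasp; the last joint's range is limited). The gripper opens to 85 mm and grips with 20 to 120 N. Pads are 22 mm wide; open, the fingers measure 114 mm over their backs; the gripper's body (76 mm by 85 mm) begins 54 mm behind the grasp point. The pads swing forward as they close: fully open they stand 13 mm farther back than shut.
Start: joints at [-12.336, 21.807, 74.336, -0, 83.858, -12.336], TCP at [0.55, 0, 0.242] pointing down, gripper open.
Joint ranges: [-178.18, 178.18], [-50.72, 133.34], [12.68, 142.11], [-81.47, 261.47], [9.98, 163.14], [-165.26, 165.26]. Speed limits (degrees/s): [136.94, 136.94, 180, 180, 180, 180].

INTERFACE

Orientations are given as a 3x3 rotation matrix whose columns are the frame's x, y, z axes.
In Python, from rig import env gives the robot as it stands.
- The arm moves only by the tool carry_out, never from a script. Its argument "motion" is a list that holds one entry, the list of rows, each a list of 7 numbers: the shift along the tool's x, y, z in cm, then the turn, a rotation vector about the tool's x, y, z in rad, then the finger opening in cm, from 0 to 8.54. A call has 1 to 5 rows; each row is the pose to reach, as a shift and turn from the pose commanded when the call began, along the tool's axes at that moment; what a row does not reach only later rows make up. A row lasts 1/12 s, in which the tool goes at most 41.7 mm and 7.16 degrees, less where a joint would pass 70% of its speed; a pose out of reach is approached as far as the arm can. A call with a gripper value outside its range is refused whole. The fingers move at their own pace and stop on an object; "grip_force" is the grip in N (left out, the last holds). Time passes only in rows, so rows that repeat a pose let the fingers close. It gives the time, the measured TCP pose, the force and the opening at its end, in the units of the state.
- env.observe(): the state, without advancing time (a new reading comes with each control period).
- env.get_image(name): name is "scene" or "side" or "wrist"; returns a dict with "image" (480x640x3 uint8, red, green, blue), "fov_y" (degrees; the focal length in pixels is half the picture's height over the tangent of half this angle, whatever the lens; pixels are square), "cx", "cy" (the principal point, pixels), "R" (3x3) and "t" (3): a world point X has camera coordinates R X + t. Camera axes: x right, y down, z forward; pixel columns grow to the right and rows downward; lengths in m; the calibration is good to about 2 mm. A picture is of the moment at which its call begins. There is no depth.
- env.close_job(): hands the job in, once; it reports no verdict.
The state is a dict: "time_s": time; "q": joint angles; "qvel": joint speeds; "joint_efforts": joint torques, N m; "position": TCP position; "tool_rot": TCP orientation; "ft_force": force on the tool from outside, world axes, zero at the start; "wrist_torque": the same for the moment, N m; "grip_width": finger opening in m.
Only numpy, scipy, OpenCV 4.12 (cv2) and the standard library are available. Lean on these libraries where they do the work, as an engineer would, in place of code of your own. Each camera call takes 0.05 s, during which the arm holds its last target. There are 200 camera calls.

## Working session

There is one attempt and no reset: what is moved stays moved. The work goes in short steps, Python scripts to look and compute and a tool call to move; the robot and the scene stay as the last step left them, time stands still between calls to the robot, and variables do not carry over. Pictures are saved under pics/ and viewed, on a budget of 10 in all, crops included, one or two more only if the job needs it, and the job is handed in when it is done.

Besides the shell and the picture viewer there is one more tool, called after "Request:" as a command line: name --argument value ..., lists and objects as JSON in quotes. carry_out: Moves the arm, as the interface text tells. Its arguments: {"type":"object","properties":{"motion":{"type":"array","items":{"type":"array","items":{"type":"array","items":{"type":"number"}}}},"grip_force":{"type":"number"}},"required":["motion"]}

```bash
ls; mkdir -p pics
python3 - <<'E'
from rig import env
import cv2,pickle
s=env.observe()
for k,v in s.items(): print(k,v)
for n in("scene","side","wrist"):
    g=env.get_image(n); pickle.dump(g,open(f"pics/{n}0.pkl","wb"))
    cv2.imwrite(f"pics/{n}0.png",g["image"][:,:,::-1]); print(n,g["fov_y"],g["cx"],g["cy"],g["R"],g["t"])
E
```

```text
pics
time_s 0.0
q [-1.23390280e+01  2.18408414e+01  7.43848188e+01  2.10251711e-03
  8.38587510e+01 -1.23360653e+01]
qvel [-0.0946354  -0.05048638  0.03276037 -0.05071902 -0.00740142  0.0412607 ]
joint_efforts [-1.00240642e-03 -4.48466885e+01 -2.31285810e+01 -2.87182611e-04
  4.73836102e-03  1.77242771e-05]
position [5.49721556e-01 3.66143384e-05 2.41712783e-01]
tool_rot [[-1.43142381e-03  9.99998974e-01 -5.59123985e-05]
 [ 3.50470392e-04 -5.54107802e-05 -9.99999937e-01]
 [-9.99998914e-01 -1.43144332e-03 -3.50390716e-04]]
ft_force [ 0.73066329  0.25516025 -0.04223242]
wrist_torque [ 0.05682431 -0.03940364 -0.04256756]
grip_width 0.08560998846740465
scene 42.98546702886525 314.8179775687798 237.05850887383855 [[ 0.66153214  0.7498867   0.00672   ]
 [ 0.43487385 -0.37630409 -0.81809533]
 [-0.61095005  0.5441187  -0.57504337]] [-0.38447264 -0.22054633  1.37179205]
side 50.595283721891796 325.75832745991795 231.47601014503414 [[-0.97535223 -0.21951946 -0.02234345]
 [-0.12735713  0.64275217 -0.75541367]
 [ 0.1801893  -0.73394881 -0.65486713]] [0.55751643 0.11496867 0.71969849]
wrist 61.01123918079838 319.0369955148666 239.7702285773343 [[ 9.99995960e-01  3.08460806e-04 -2.82572794e-03]
 [ 1.12131629e-03 -9.56285456e-01  2.92432675e-01]
 [-2.61199852e-03 -2.92434662e-01 -9.56281939e-01]] [-0.54866082 -0.03797914  0.38039106]
```

Run:
```python
import cv2,numpy as np
a=[cv2.imread(f"pics/{n}0.png") for n in("scene","side")]
cv2.imwrite("pics/m0.png",cv2.resize(np.vstack(a),(480,720))[:600]) if 0 else None
```

```text
(no output)
```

View pics/scene0.png

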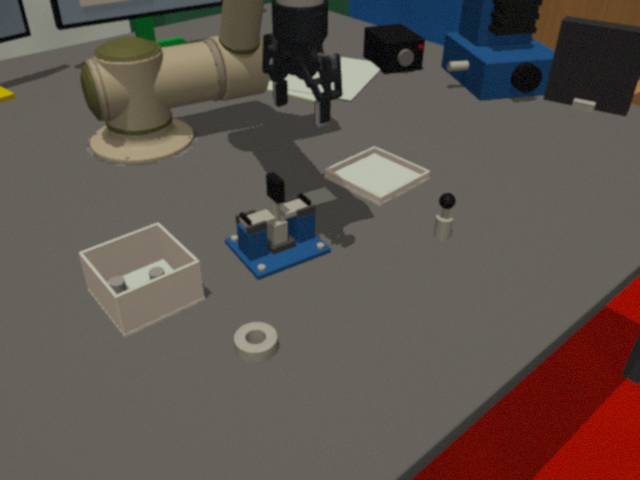

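View pics/side0.png

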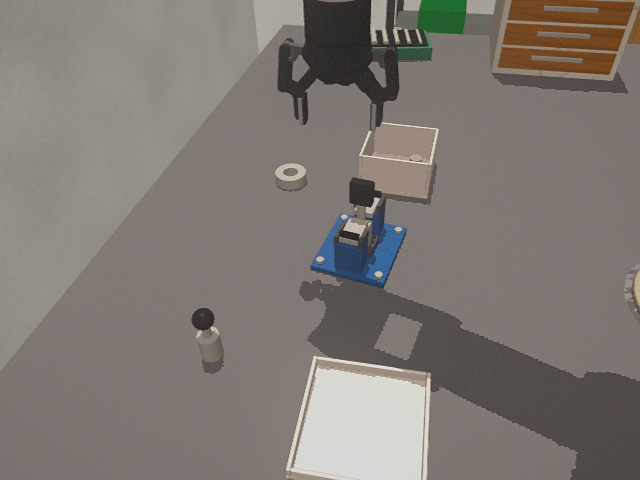

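View pics/wrist0.png

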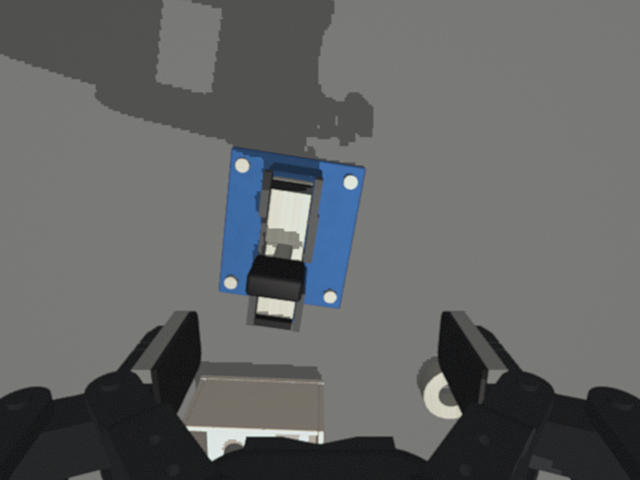

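The scene has the fixture in the middle, with the tray on the +y side (scene about (378,174)) and the bin on the -y side. The knob gauge stands at scene (445,215). The four base bolts show clearly in the wrist view at (242,165), (350,182), (231,283) and (330,297), and in the side view at (344,217), (398,230), (378,275) and (320,260).

```bash
cat > h.py <<'E'
import numpy as np,cv2,pickle
def ray(g,p):
    f=240/np.tan(np.radians(g["fov_y"]/2)); R=np.array(g["R"]);t=np.array(g["t"])
    d=R.T@np.array([(p[0]-g["cx"])/f,(p[1]-g["cy"])/f,1.]); return -R.T@t,d/np.linalg.norm(d)
def plane(g,p,z):
    c,d=ray(g,p); return c+d*(z-c[2])/d[2]
def tri(*obs):
    A=np.zeros((3,3));b=np.zeros(3);L=[ray(g,p) for g,p in obs]
    for c,d in L:
        M=np.eye(3)-np.outer(d,d);A+=M;b+=M@c
    X=np.linalg.solve(A,b); return X,max(np.linalg.norm((np.eye(3)-np.outer(d,d))@(X-c)) for c,d in L)
def proj(g,X):
    f=240/np.tan(np.radians(g["fov_y"]/2)); c=np.array(g["R"])@X+np.array(g["t"]); return np.array([g["cx"]+f*c[0]/c[2],g["cy"]+f*c[1]/c[2]])
def blob(g,seed,kind,r=14):
    "centroid, contour of the blob nearest seed in a window"
    hsv=cv2.cvtColor(g["image"],cv2.COLOR_RGB2HSV);H,S,V=cv2.split(hsv)
    m={"white":(S<70)&(V>140),"black":(V<60),"blue":(H>100)&(H<125)&(S>130)}[kind].astype(np.uint8)
    w=np.zeros_like(m);x,y=map(int,seed);w[max(0,y-r):y+r+1,max(0,x-r):x+r+1]=1
    n,lab,st,ce=cv2.connectedComponentsWithStats(m*w)
    i=1+np.argmin([np.hypot(*(ce[k]-seed))-0.02*st[k,4] for k in range(1,n)])
    return ce[i],st[i],(lab==i).astype(np.uint8)
load=lambda n:pickle.load(open(f"pics/{n}.pkl","rb"))
E
python3 - <<'E'
from h import *
np.set_printoptions(precision=4,suppress=True)
W,S,C=load("wrist0"),load("side0"),load("scene0")
wb=[(242,165),(350,182),(231,283),(330,297)]; sb=[(378,275),(320,260),(398,230),(344,217)]
P=[]
for a,b in zip(wb,sb):
    ca,sa,_=blob(W,a,"white",10); cb,sb_,_=blob(S,b,"white",7)
    X,e=tri((W,ca),(S,cb)); P.append(plane(W,ca,X[2])); print(ca,cb,sa[4],sb_[4],X,e,"z13:",plane(W,ca,.013)[:2],plane(S,cb,.013)[:2])
P=np.array(P);c=P.mean(0);v=(P[0]+P[1]-P[2]-P[3]);u=P[1]+P[3]-P[0]-P[2];print("c",c,"yaw from y",np.degrees(np.arctan2(-v[0],v[1])),"x",np.degrees(np.arctan2(u[1],u[0])),np.linalg.norm(v)/2,np.linalg.norm(u)/2)
# handle
for n,g,s,r in(("W",W,(276,277),32),("S",S,(361,192),18),("C",C,(275,187),20)):
    ce,st,m=blob(g,s,"black",r);print(n,ce,st)
    ct=max(cv2.findContours(m,0,2)[0],key=cv2.contourArea);print(cv2.approxPolyDP(ct,3,True)[:,0].tolist())
# tray outlines
for n,g,s,r in(("S",S,(365,420),90),("C",C,(378,174),60)):
    ce,st,m=blob(g,s,"white",r);ct=max(cv2.findContours(m,0,2)[0],key=cv2.contourArea)
    ap=cv2.approxPolyDP(ct,6,True)[:,0];print(n,ce,st,ap.tolist());print([plane(g,p,.02)[:2].round(3).tolist() for p in ap])
E
```

```text
[241.7059 165.1941] [378.0476 273.5952] 170 42 [0.4817 0.0335 0.0149] 0.0004667996046886232 z13: [0.4809 0.0332] [0.4823 0.0319]
[350.2353 182.0118] [319.3611 258.6111] 170 36 [0.5768 0.0188 0.0143] 0.0005673096532844331 z13: [0.5763 0.0185] [0.5777 0.0176]
[230.0376 282.6466] [397.8065 228.6452] 133 31 [ 0.4645 -0.0771  0.0148] 0.0004620716797376153 z13: [ 0.4636 -0.0781] [ 0.465  -0.0789]
[329.7953 296.8583] [343.8929 216.1786] 127 28 [ 0.5594 -0.0918  0.0149] 0.00035236006508735404 z13: [ 0.5591 -0.0928] [ 0.5602 -0.0939]
c [ 0.5202 -0.0293  0.0147] yaw from y -8.83875579745391 x -8.770184675573491 0.1119678711494165 0.0961296064768107
W [275.4217 277.3188] [ 246  245   60   57 2070]
[[264, 245], [263, 253], [255, 258], [249, 272], [247, 292], [299, 300], [304, 289], [303, 262], [267, 257], [263, 254]]
S [362.5643 193.7445] [350 181  30  26 544]
[[350, 182], [350, 202], [370, 206], [372, 198], [379, 197], [373, 182], [368, 181], [372, 184], [367, 187]]
C [275.7375 187.0618] [266 171  21  33 518]
[[269, 171], [267, 194], [277, 203], [285, 201], [284, 179]]
S [361.7286 423.1579] [  286   356   145   124 15152] [[313, 356], [286, 477], [426, 479], [430, 373]]
[[0.542, 0.202], [0.534, 0.357], [0.389, 0.328], [0.394, 0.197]]
C [378.0028 172.8081] [ 329  146  101   53 2459] [[329, 167], [375, 148], [423, 170], [373, 153], [335, 171], [380, 198], [429, 171], [374, 146]]
[[0.395, 0.202], [0.397, 0.334], [0.527, 0.337], [0.41, 0.314], [0.415, 0.2], [0.545, 0.193], [0.538, 0.343], [0.389, 0.339]]
```

```bash
cat >> h.py <<'E'
yaw=np.radians(-8.8); O=np.array([.5205,-.0295,0]); fx=np.array([np.cos(yaw),np.sin(yaw),0]); fy=np.array([-np.sin(yaw),np.cos(yaw),0]); ez=np.array([0,0,1.])
from scipy.spatial.transform import Rotation as Ro
def rel(s,p,R):
    R0=np.array(s["tool_rot"]); return 100*R0.T@(np.array(p)-np.array(s["position"])), Ro.from_matrix(R0.T@R).as_rotvec()
Rdown=np.column_stack([-ez,fy,fx])
E
python3 - <<'E'
from h import *
from rig import env
np.set_printoptions(precision=4,suppress=True)
W,S,C=load("wrist0"),load("side0"),load("scene0")
X,e=tri((S,(362,193.5)),(C,(276,187)));print("handle SC",X,e)
X,e=tri((S,(362,193.5)),(C,(276,187)),(W,(275.5,279)));print("handle SCW",X,e)
d=X-O;print("in fixture",d@fx,d@fy,d[2])
for n,g in(("W",W),("S",S),("C",C)):
    print(n,proj(g,O+ez*.118),[proj(g,O+a*fx*.018+b*fy*.008+z*ez).round().tolist() for z in(.098,.138) for a in(1,-1) for b in(1,-1)])
s=env.observe(); print(rel(s,O+.18*ez,Rdown), rel(s,O+.112*ez,Rdown))
# tray floor corners, inner
for n,g,s,r in(("S",S,(365,420),90),("C",C,(378,174),60)):
    hsv=cv2.cvtColor(g["image"],cv2.COLOR_RGB2HSV); x,y=s; print(n,hsv[y,x])
    m=((hsv[...,1]<40)&(hsv[...,2]>170)).astype(np.uint8)
    w=np.zeros_like(m);w[y-r:y+r,x-r:x+r]=1;m=cv2.morphologyEx(m*w,cv2.MORPH_OPEN,np.ones((3,3)))
    ct=max(cv2.findContours(m,0,2)[0],key=cv2.contourArea);ap=cv2.approxPolyDP(ct,5,True)[:,0];print(ap.tolist(),[plane(g,p,.005)[:2].round(3).tolist() for p in ap])
E
```

```text
handle SC [ 0.5192 -0.0281  0.1164] 0.0007704983577115679
handle SCW [ 0.5196 -0.0295  0.1167] 0.0016785776605504012
in fixture -0.000875733292853387 -0.00016386791220150934 0.11671822630004078
W [276.7848 277.3038] [[306.0, 260.0], [303.0, 280.0], [256.0, 253.0], [254.0, 273.0], [304.0, 282.0], [300.0, 305.0], [246.0, 274.0], [244.0, 297.0]]
S [361.7278 191.6634] [[348.0, 203.0], [352.0, 197.0], [371.0, 208.0], [374.0, 202.0], [349.0, 181.0], [352.0, 175.0], [372.0, 186.0], [375.0, 180.0]]
C [276.1862 187.0177] [[287.0, 201.0], [278.0, 204.0], [275.0, 192.0], [267.0, 194.0], [286.0, 180.0], [277.0, 182.0], [275.0, 170.0], [266.0, 173.0]]
(array([ 6.1899, -2.9231,  2.9573]), array([-1.4171, -0.0009,  0.0007])) (array([12.9899, -2.916 ,  2.9589]), array([-1.4171, -0.0009,  0.0007]))
S [ 36   6 217]
[[317, 368], [291, 470], [337, 479], [420, 479], [424, 387]] [[0.536, 0.209], [0.534, 0.343], [0.482, 0.342], [0.394, 0.323], [0.399, 0.209]]
C [ 38  21 192]
[[337, 171], [379, 196], [418, 176], [375, 154]] [[0.398, 0.222], [0.522, 0.216], [0.52, 0.332], [0.396, 0.335]]
```

Plug handle, fixture and text agree to about 1 mm: fixture at (0.5205, -0.0295), yaw -8.8°, handle centre at z≈0.117. The tray centre is about (0.467, 0.273). Now approaching.

Request:
carry_out --motion '[[[0.6, -0.6, 0.6, -0.12, 0, 0, 8.5], [1.2, -1.2, 1.2, -0.24, 0, 0, 8.5], [1.8, -1.8, 1.8, -0.36, 0, 0, 8.5], [2.4, -2.4, 2.4, -0.48, 0, 0, 8.5], [3.0, -2.9, 2.9, -0.6, 0, 0, 8.5]]]' --grip_force 60

```text
time_s: 0.57
position: [0.5205, -0.0293, 0.2118]
tool_rot: [[-0.001, 0.822, 0.569], [0.0, 0.569, -0.822], [-1.0, -0.0, -0.0]]
ft_force: [0.6, 0.2, -0.6]
grip_width: 0.0851
```

Request:
carry_out --motion '[[[0.4, 0, 0, -0.12, 0, 0, 8.5], [0.8, 0, 0, -0.24, 0, 0, 8.5], [1.2, 0, 0, -0.36, 0, 0, 8.5], [1.6, 0, 0, -0.48, 0, 0, 8.5], [2.0, 0, 0, -0.6, 0, 0, 8.5]]]'

```text
time_s: 0.98
position: [0.5208, -0.029, 0.1919]
tool_rot: [[-0.001, 0.357, 0.934], [0.0, 0.934, -0.357], [-1.0, -0.0, -0.001]]
ft_force: [0.3, -0.4, 0.2]
grip_width: 0.0851
```

Request:
carry_out --motion '[[[0.2, 0, 0, -0.12, 0, 0, 8.5], [0.6, 0, 0, -0.217, 0, 0, 8.5], [1.0, 0, 0, -0.217, 0, 0, 8.5], [1.0, 0, 0, -0.217, 0, 0, 8.5], [1.0, 0, 0, -0.217, 0, 0, 8.5]]]'

```text
time_s: 1.4
position: [0.5209, -0.029, 0.1821]
tool_rot: [[-0.001, 0.156, 0.988], [0.0, 0.988, -0.156], [-1.0, 0.0, -0.001]]
ft_force: [0.1, -0.6, 0.9]
grip_width: 0.0853
```

Run:
```python
from h import *
from rig import env
np.set_printoptions(precision=4,suppress=True)
s=env.observe();print(s["time_s"],s["position"],s["q"],rel(s,O+.112*ez,Rdown))
W=env.get_image("wrist");pickle.dump(W,open("pics/w1.pkl","wb"));cv2.imwrite("pics/w1.png",W["image"][:,:,::-1])
print(proj(W,O+ez*.138),proj(W,O+ez*.098))
```

```text
1.4 [ 0.5209 -0.029   0.1821] [-16.2012  22.0774  84.5772  -0.0013  73.3842 -97.2237] (array([ 7.01  , -0.0571, -0.0237]), array([-0.0031, -0.0007, -0.0001]))
[317.0052 283.3523] [317.361  255.2759]
```

View pics/w1.png

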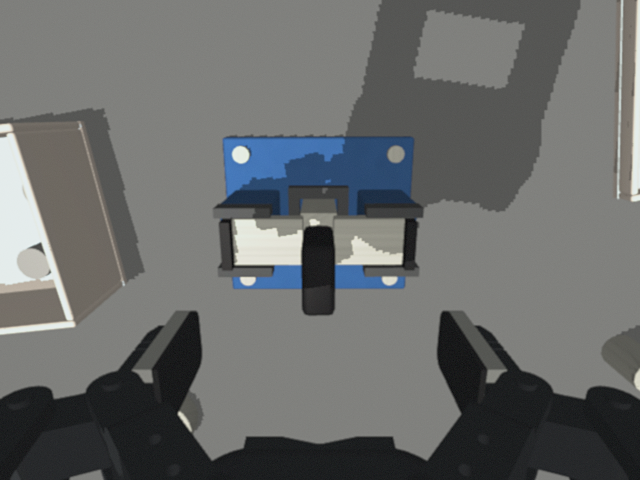

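Wrist view: the handle spans columns 302–335 (centre about 318), midway between the finger pads (200 and 438), and the base is square to the image. Descending and closing.

Request:
carry_out --motion '[[[2.0, 0, 0, 0, 0, 0, 8.5], [4.0, 0, 0, 0, 0, 0, 8.5], [6.0, 0, 0, 0, 0, 0, 7], [7.0, 0, 0, 0, 0, 0, 5], [7.0, 0, 0, 0, 0, 0, 4]]]'

```text
time_s: 1.87
position: [0.5201, -0.0288, 0.1105]
tool_rot: [[-0.004, 0.155, 0.988], [0.001, 0.988, -0.155], [-1.0, 0.0, -0.004]]
ft_force: [-1.2, 0.2, 0.1]
grip_width: 0.051
```

Request:
carry_out --motion '[[[0, 0, 0, 0, 0, 0, 2.5], [0, 0, 0, 0, 0, 0, 1.8], [0, 0, 0, 0, 0, 0, 1.0], [0, 0, 0, 0, 0, 0, 0.5], [0, 0, 0, 0, 0, 0, 0.5]]]'

```text
time_s: 2.28
position: [0.5216, -0.0292, 0.1135]
tool_rot: [[0.002, 0.153, 0.988], [-0.001, 0.988, -0.153], [-1.0, -0.0, 0.002]]
ft_force: [0.3, -1.0, 6.5]
grip_width: 0.0153
```

Request:
carry_out --motion '[[[0, 0, 0, 0, 0, 0, 0.5], [0, 0, 0, 0, 0, 0, 0.5], [0, 0, 0, 0, 0, 0, 0.5], [0, 0, 0, 0, 0, 0, 0.5]]]'

```text
time_s: 2.62
position: [0.5216, -0.0293, 0.1135]
tool_rot: [[0.002, 0.153, 0.988], [-0.001, 0.988, -0.153], [-1.0, -0.001, 0.003]]
ft_force: [-1.1, -0.6, 5.2]
grip_width: 0.0151
```

Run:
```python
from h import *
from rig import env
np.set_printoptions(precision=3,suppress=True)
s=env.observe();print(s["time_s"],s["position"],s["ft_force"],s["wrist_torque"],s["grip_width"],rel(s,O+.112*ez,Rdown))
p0=np.array(s["position"]);R0=np.array(s["tool_rot"])
# rock by a deg toward sign*fy about foot edge, given in tool axes
for sg in(1,-1):
  piv=O+sg*.012*fy+.010*ez
  for a in(2,4,6,8,9):
    Q=Ro.from_rotvec(-sg*np.radians(a)*fx)
    p=piv+Q.apply(p0-piv); print(sg,a,100*R0.T@(p-p0),Ro.from_matrix(R0.T@Q.as_matrix()@R0).as_rotvec())
g=env.get_image("scene");pickle.dump(g,open("pics/c1.pkl","wb"));cv2.imwrite("pics/c1.png",cv2.resize(g["image"][130:290,180:390,::-1],None,fx=3,fy=3))
```

```text
2.6167 [ 0.522 -0.029  0.113] [-1.111 -0.614  5.225] [-0.14   0.13  -0.056] 0.015137565806980665 (array([ 0.147, -0.04 , -0.105]), array([-0.   ,  0.003,  0.001]))
1 2 [-0.034  0.362 -0.   ] [-0.    -0.    -0.035]
1 4 [-0.056  0.725 -0.   ] [-0.   -0.   -0.07]
1 6 [-0.065  1.088 -0.   ] [-0.    -0.    -0.105]
1 8 [-0.061  1.451 -0.   ] [-0.   -0.   -0.14]
1 9 [-0.055  1.633 -0.   ] [-0.    -0.    -0.157]
-1 2 [-0.037 -0.362  0.   ] [0.    0.    0.035]
-1 4 [-0.061 -0.725  0.   ] [0.   0.   0.07]
-1 6 [-0.072 -1.088  0.001] [0.    0.    0.105]
-1 8 [-0.071 -1.452  0.001] [0.   0.   0.14]
-1 9 [-0.066 -1.634  0.001] [0.    0.    0.157]
```

Request:
carry_out --motion '[[[-0.02, 0.18, 0, 0, 0, -0.017, 0.5], [-0.034, 0.36, 0, 0, 0, -0.035, 0.5], [-0.047, 0.54, 0, 0, 0, -0.052, 0.5], [-0.056, 0.725, 0, 0, 0, -0.07, 0.5], [-0.06, 0.9, 0, 0, 0, -0.087, 0.5]]]'

```text
time_s: 3.08
position: [0.5229, -0.0205, 0.1139]
tool_rot: [[-0.011, 0.153, 0.988], [-0.088, 0.984, -0.153], [-0.996, -0.089, 0.002]]
ft_force: [-0.5, -2.5, 6.0]
grip_width: 0.0154
```

Run:
```python
from h import *
from rig import env
np.set_printoptions(precision=3,suppress=True)
s=env.observe();print(s["time_s"],s["position"],s["ft_force"],s["wrist_torque"],s["grip_width"],rel(s,O+.112*ez,Rdown))
```

```text
3.0833 [ 0.523 -0.02   0.114] [-0.486 -2.504  5.952] [-0.299  0.043  0.004] 0.015362408772185698 (array([ 0.276, -0.909, -0.102]), array([-0.001,  0.002,  0.089]))
```

Request:
carry_out --motion '[[[-0.01, 0.18, 0, 0, 0, -0.017, 0.5], [-0.024, 0.36, 0, 0, 0, -0.035, 0.5], [-0.042, 0.54, 0, 0, 0, -0.052, 0.5], [-0.055, 0.69, 0, 0, 0, -0.066, 0.5], [-0.055, 0.69, 0, 0, 0, -0.066, 0.5]]]'

```text
time_s: 3.5
position: [0.5239, -0.0138, 0.1139]
tool_rot: [[-0.022, 0.151, 0.988], [-0.154, 0.976, -0.152], [-0.988, -0.155, 0.002]]
ft_force: [-0.2, -5.5, 4.9]
grip_width: 0.0152
```

Run:
```python
from h import *
from rig import env
np.set_printoptions(precision=3,suppress=True)
s=env.observe();print(s["time_s"],s["position"],s["ft_force"],s["wrist_torque"],s["grip_width"],rel(s,O+.112*ez,Rdown))
g=env.get_image("side");pickle.dump(g,open("pics/s2.pkl","wb"));a=cv2.resize(g["image"][160:300,290:420,::-1],None,fx=3,fy=3)
g=env.get_image("scene");pickle.dump(g,open("pics/c2.pkl","wb"));b=cv2.resize(g["image"][150:290,210:340,::-1],None,fx=3,fy=3)
cv2.imwrite("pics/m2.png",np.hstack([a,b]))
```

```text
3.5 [ 0.524 -0.014  0.114] [-0.212 -5.46   4.85 ] [-1.085  0.188 -0.022] 0.015165269053721826 (array([ 0.433, -1.559, -0.102]), array([0.001, 0.002, 0.156]))
```

View pics/m2.png

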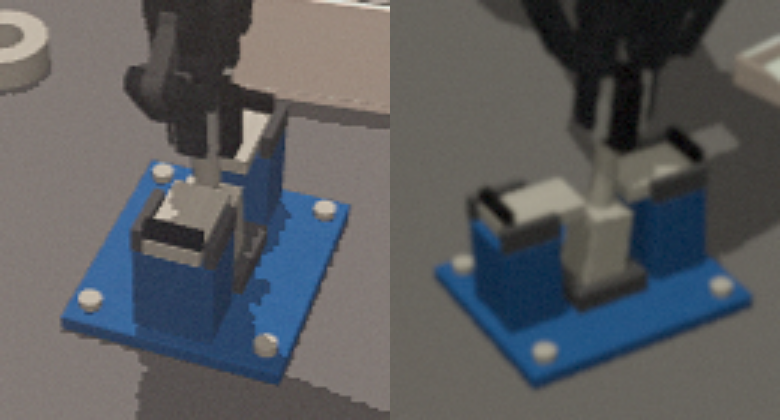

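Side/scene crops: the plug leans to +y with its neck against the +y keeper, and its foot is still in the socket. Measuring how far each keeper's tab has moved.

```bash
cat >> h.py <<'E'
def tab(g,sgn):
    "position along fy (mm) of the black tab's outer top edge & centroid, from dark pixels near the expected place"
    hsv=cv2.cvtColor(g["image"],cv2.COLOR_RGB2HSV);m=(hsv[...,2]<45).astype(np.uint8)
    c=proj(g,O+sgn*.063*fy+.079*ez); w=np.zeros_like(m);x,y=c.round().astype(int);w[y-9:y+10,x-14:x+15]=1
    n,lab,st,ce=cv2.connectedComponentsWithStats(m*w)
    if n<2:return None
    i=1+np.argmax(st[1:,4]);p=plane(g,ce[i],.079)-O;return round(1e3*p@fy,1),round(1e3*p@fx,1),int(st[i,4]),c.round(),ce[i].round(1)
E
python3 - <<'E'
from h import *
for n in("side0","s2","scene0","c1","c2"):print(n,tab(load(n),1),tab(load(n),-1))
E
```

```text
side0 (np.float64(57.9), np.float64(-9.8), 31, array([347., 238.]), array([354.9, 236.9])) (np.float64(-52.0), np.float64(0.6), 1, array([373., 189.]), array([371., 193.]))
s2 (np.float64(63.5), np.float64(-1.8), 91, array([347., 238.]), array([348.4, 238. ])) (np.float64(-43.3), np.float64(4.3), 17, array([373., 189.]), array([367.2, 195.6]))
scene0 (np.float64(52.5), np.float64(-1.3), 64, array([310., 197.]), array([303.9, 198.4])) (np.float64(-58.4), np.float64(-0.1), 59, array([242., 219.]), array([244.8, 218.2]))
c1 (np.float64(52.7), np.float64(-0.8), 80, array([310., 197.]), array([304.2, 198.6])) (np.float64(-58.5), np.float64(0.4), 59, array([242., 219.]), array([244.9, 218.4]))
c2 (np.float64(58.8), np.float64(-1.5), 74, array([310., 197.]), array([307. , 197.4])) (np.float64(-58.4), np.float64(-0.4), 56, array([242., 219.]), array([244.8, 218.1]))
```

Request:
carry_out --motion '[[[-0.01, 0.07, 0, 0, 0, -0.007, 0.5], [-0.02, 0.14, 0, 0, 0, -0.014, 0.5], [-0.03, 0.22, 0, 0, 0, -0.021, 0.5], [-0.03, 0.22, 0, 0, 0, -0.021, 0.5]]]'

```text
time_s: 3.93
position: [0.5241, -0.0126, 0.1138]
tool_rot: [[-0.025, 0.151, 0.988], [-0.175, 0.973, -0.153], [-0.984, -0.177, 0.002]]
ft_force: [-0.7, -9.5, 5.4]
grip_width: 0.0153
```

Run:
```python
from h import *
from rig import env
np.set_printoptions(precision=3,suppress=True)
s=env.observe();print(s["ft_force"],s["wrist_torque"],s["grip_width"],rel(s,O+.112*ez,Rdown))
g=env.get_image("scene");pickle.dump(g,open("pics/c3.pkl","wb"));print(tab(g,1),tab(g,-1))
g=env.get_image("side");print(tab(g,1))
```

```text
[-0.703 -9.509  5.38 ] [-1.905  0.239 -0.037] 0.015335705679970743 (array([ 0.484, -1.667, -0.102]), array([0.   , 0.002, 0.178]))
(np.float64(58.8), np.float64(-1.8), 75, array([310., 197.]), array([306.9, 197.3])) (np.float64(-58.6), np.float64(0.6), 57, array([242., 219.]), array([244.9, 218.4]))
(np.float64(63.6), np.float64(-1.0), 91, array([347., 238.]), array([347.9, 238. ]))
```

The force rose from 5.5 to 9.5 N with no further keeper travel, so the left keeper is on its stop. Rocking back and to the other side; composing the commanded pose first.

Run:
```python
from h import *
np.set_printoptions(precision=3,suppress=True)
def T(r):
    M=np.eye(4);M[:3,:3]=Ro.from_rotvec([0,0,r[2]]).as_matrix();M[:3,3]=[r[0],r[1],0];return M
cur=T((-.06,.9,-.087))@T((-.055,.69,-.066))@T((-.03,.22,-.021))
def rock(a): # tilt a deg toward +y, tool frame of C0 (x down,y=fy), pivot at foot edge, cm
    sg=np.sign(a) or 1; piv=np.array([10.2+.15,sg*1.2,0]); Q=Ro.from_rotvec([0,0,-np.radians(a)])
    M=np.eye(4);M[:3,:3]=Q.as_matrix();M[:3,3]=piv-Q.apply(piv);return M
def show(base,angs):
    for a in angs:
        D=np.linalg.inv(base)@rock(a);print(a,D[:3,3],Ro.from_matrix(D[:3,:3]).as_rotvec()[2])
show(cur,[8,6,4,2,0]);print();show(rock(0),[-1.5,-3,-4.5,-6,-7]);print();show(rock(-7),[-8,-9,-9,-10,-10])
```

```text
8 [ 0.048 -0.359  0.   ] 0.034373659840453624
6 [ 0.108 -0.718  0.   ] 0.0692802448803402
4 [ 0.181 -1.074  0.   ] 0.1041868299202268
2 [ 0.267 -1.428  0.   ] 0.1390934149601134
0 [ 0.364 -1.778  0.   ] 0.17399999999999996

-1.5 [-0.028 -0.271  0.   ] 0.02617993877991494
-3 [-0.049 -0.543  0.   ] 0.0523598775598299
-4.5 [-0.062 -0.816  0.   ] 0.07853981633974484
-6 [-0.069 -1.088  0.   ] 0.10471975511965981
-7 [-0.069 -1.27   0.   ] 0.12217304763960309

-8 [-0.019 -0.181  0.   ] 0.017453292519943306
-9 [-0.036 -0.362  0.   ] 0.034906585039886605
-9 [-0.036 -0.362  0.   ] 0.034906585039886605
-10 [-0.049 -0.543  0.   ] 0.052359877559829876
-10 [-0.049 -0.543  0.   ] 0.052359877559829876
```

Request:
carry_out --motion '[[[0.048, -0.36, 0, 0, 0, 0.034, 0.5], [0.108, -0.72, 0, 0, 0, 0.069, 0.5], [0.18, -1.07, 0, 0, 0, 0.104, 0.5], [0.265, -1.43, 0, 0, 0, 0.139, 0.5], [0.36, -1.78, 0, 0, 0, 0.174, 0.5]]]'

```text
time_s: 4.45
position: [0.5215, -0.03, 0.1135]
tool_rot: [[0.002, 0.153, 0.988], [-0.001, 0.988, -0.153], [-1.0, -0.0, 0.002]]
ft_force: [-1.8, -3.1, 6.9]
grip_width: 0.0154
```

Request:
carry_out --motion '[[[-0.028, -0.27, 0, 0, 0, 0.026, 0.5], [-0.049, -0.54, 0, 0, 0, 0.052, 0.5], [-0.062, -0.815, 0, 0, 0, 0.0785, 0.5], [-0.069, -1.09, 0, 0, 0, 0.105, 0.5], [-0.069, -1.27, 0, 0, 0, 0.122, 0.5]]]'

```text
time_s: 4.87
position: [0.5196, -0.0417, 0.114]
tool_rot: [[0.021, 0.152, 0.988], [0.122, 0.981, -0.154], [-0.992, 0.123, 0.002]]
ft_force: [1.6, 3.3, 6.4]
grip_width: 0.0154
```

Request:
carry_out --motion '[[[-0.019, -0.18, 0, 0, 0, 0.0175, 0.5], [-0.03, -0.3, 0, 0, 0, 0.028, 0.5], [-0.036, -0.36, 0, 0, 0, 0.035, 0.5], [-0.036, -0.36, 0, 0, 0, 0.035, 0.5]]]'

```text
time_s: 5.2
position: [0.5191, -0.045, 0.1139]
tool_rot: [[0.026, 0.152, 0.988], [0.155, 0.976, -0.154], [-0.988, 0.157, 0.002]]
ft_force: [0.7, 2.5, 5.4]
grip_width: 0.0154
```

Run:
```python
from h import *
from rig import env
np.set_printoptions(precision=3,suppress=True)
s=env.observe();print(s["ft_force"],s["wrist_torque"],s["grip_width"],rel(s,O+.112*ez,Rdown))
g=env.get_image("scene");pickle.dump(g,open("pics/c4.pkl","wb"));print(tab(g,1),tab(g,-1))
```

```text
[0.697 2.469 5.396] [ 0.413 -0.082 -0.012] 0.015426543436197173 (array([ 0.429,  1.509, -0.097]), array([-0.001,  0.002, -0.158]))
(np.float64(58.7), np.float64(0.7), 65, array([310., 197.]), array([307.7, 198. ])) (np.float64(-63.6), np.float64(-2.2), 71, array([242., 219.]), array([241.3, 218.5]))
```

Request:
carry_out --motion '[[[-0.01, -0.1, 0, 0, 0, 0.0087, 0.5], [-0.017, -0.18, 0, 0, 0, 0.0175, 0.5], [-0.02, -0.23, 0, 0, 0, 0.022, 0.5], [-0.02, -0.23, 0, 0, 0, 0.022, 0.5]]]'

```text
time_s: 5.58
position: [0.5188, -0.0466, 0.1138]
tool_rot: [[0.03, 0.151, 0.988], [0.178, 0.972, -0.154], [-0.984, 0.18, 0.002]]
ft_force: [2.3, 5.6, 6.1]
grip_width: 0.0153
```

Run:
```python
from h import *
from rig import env
np.set_printoptions(precision=3,suppress=True)
s=env.observe();print(s["ft_force"],s["wrist_torque"],s["grip_width"],rel(s,O+.112*ez,Rdown))
g=env.get_image("scene");pickle.dump(g,open("pics/c5.pkl","wb"));print(tab(g,1),tab(g,-1))
```

```text
[2.251 5.563 6.129] [ 1.067 -0.358 -0.07 ] 0.015271612580277016 (array([ 0.483,  1.657, -0.093]), array([-0.001,  0.002, -0.181]))
(np.float64(58.5), np.float64(-0.1), 67, array([310., 197.]), array([307.3, 197.8])) (np.float64(-62.4), np.float64(-2.9), 84, array([242., 219.]), array([241.8, 218.1]))
```

Request:
carry_out --motion '[[[-0.01, -0.1, 0, 0, 0, 0.0087, 0.5], [-0.015, -0.18, 0, 0, 0, 0.0175, 0.5], [-0.015, -0.18, 0, 0, 0, 0.0175, 0.5]]]'

```text
time_s: 5.88
position: [0.5185, -0.0477, 0.1136]
tool_rot: [[0.032, 0.15, 0.988], [0.196, 0.968, -0.154], [-0.98, 0.199, 0.002]]
ft_force: [3.4, 8.8, 6.6]
grip_width: 0.0149
```

Run:
```python
from h import *
from rig import env
np.set_printoptions(precision=3,suppress=True)
s=env.observe();print(s["ft_force"],s["wrist_torque"],s["grip_width"],rel(s,O+.112*ez,Rdown))
g=env.get_image("scene");pickle.dump(g,open("pics/c6.pkl","wb"));print(tab(g,1),tab(g,-1))
a=cv2.resize(g["image"][165:265,220:340,::-1],None,fx=3.3,fy=3.3,interpolation=cv2.INTER_CUBIC)
b=cv2.resize(load("scene0")["image"][165:265,220:340,::-1],None,fx=3.3,fy=3.3,interpolation=cv2.INTER_CUBIC)
cv2.imwrite("pics/m6.png",np.hstack([b,a]))
def T(r):
    M=np.eye(4);M[:3,:3]=Ro.from_rotvec([0,0,r[2]]).as_matrix();M[:3,3]=[r[0],r[1],0];return M
cur=T((-.06,.9,-.087))@T((-.055,.69,-.066))@T((-.03,.22,-.021))@T((.36,-1.78,.174))@T((-.069,-1.27,.122))@T((-.036,-.36,.035))@T((-.02,-.23,.022))@T((-.015,-.18,.0175))
D=np.linalg.inv(cur);print(D[:2,3],np.arctan2(D[1,0],D[0,0]))
```

```text
[3.428 8.775 6.641] [ 1.71  -0.565  0.052] 0.01494698890072592 (array([ 0.523,  1.76 , -0.087]), array([-0.001,  0.002, -0.2  ]))
(np.float64(58.7), np.float64(-0.2), 62, array([310., 197.]), array([307.4, 197.7])) (np.float64(-64.6), np.float64(-1.5), 76, array([242., 219.]), array([240.9, 218.9]))
[0.43  1.998] -0.1965
```

View pics/m6.png

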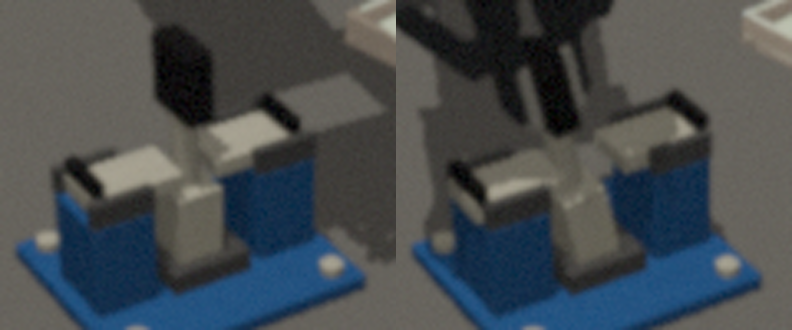

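Both tabs have moved outward about 6 mm (scene crop, before on the left and after on the right), and the right side also shows a force rise to 8.8 N. I'll bring the plug upright and check the keepers from the wrist camera before lifting.

Request:
carry_out --motion '[[[0.06, 0.4, 0, 0, 0, -0.039, 0.5], [0.13, 0.8, 0, 0, 0, -0.079, 0.5], [0.22, 1.2, 0, 0, 0, -0.118, 0.5], [0.32, 1.6, 0, 0, 0, -0.157, 0.5], [0.43, 2.0, 0, 0, 0, -0.1965, 0.5]]]'

```text
time_s: 6.35
position: [0.5217, -0.028, 0.1135]
tool_rot: [[0.003, 0.154, 0.988], [-0.001, 0.988, -0.154], [-1.0, -0.0, 0.003]]
ft_force: [0.3, 3.7, 7.7]
grip_width: 0.0155
```

Run:
```python
from h import *
from rig import env
np.set_printoptions(precision=3,suppress=True)
s=env.observe();print(s["ft_force"],s["wrist_torque"],s["grip_width"],rel(s,O+.112*ez,Rdown))
W=env.get_image("wrist");pickle.dump(W,open("pics/w7.pkl","wb"))
a=load("w1")["image"][:,:,::-1].copy();b=W["image"][:,:,::-1].copy()
for im,g in((a,load("w1")),(b,W)):
  for sg in(1,-1):
    for r in(.008,.016,.063,.071): cv2.circle(im,tuple(proj(g,O+sg*r*fy+.074*ez+.012*fx).round().astype(int).tolist()),2,(0,0,255),-1)
cv2.imwrite("pics/m7.png",np.vstack([cv2.resize(a[120:300,180:460],(560,360)),cv2.resize(b[100:340],(560,210))]))
```

```text
[0.29  3.677 7.677] [ 1.046 -0.064 -0.017] 0.015472062388459863 (array([ 0.147, -0.167, -0.095]), array([-0.001,  0.003,  0.   ]))
```

View pics/m7.png

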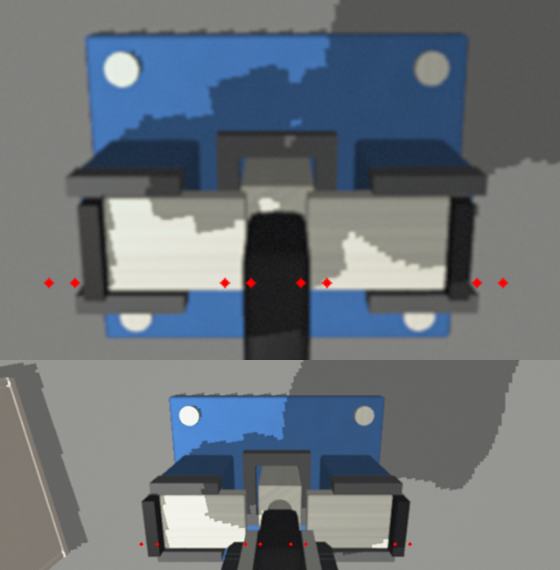

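The lower picture shows the keepers' inner ends at columns 245 and 307. These coincide with the projected ±16 mm markers, so both keepers are fully back. Lifting straight up.

Request:
carry_out --motion '[[[-0.3, 0.08, 0, 0, 0, 0, 0.5], [-0.8, 0.08, 0, 0, 0, 0, 0.5], [-1.4, 0.08, 0, 0, 0, 0, 0.5], [-2.2, 0.08, 0, 0, 0, 0, 0.5], [-3.2, 0.08, 0, 0, 0, 0, 0.5]]]'

```text
time_s: 6.82
position: [0.5207, -0.0284, 0.1446]
tool_rot: [[-0.001, 0.154, 0.988], [0.001, 0.988, -0.154], [-1.0, 0.0, -0.001]]
ft_force: [-0.2, 1.0, -4.0]
grip_width: 0.0152
```

Run:
```python
from h import *
from rig import env
np.set_printoptions(precision=3,suppress=True)
s=env.observe();print(s["ft_force"],s["wrist_torque"],s["grip_width"],rel(s,O+.112*ez,Rdown))
```

```text
[-0.191  1.025 -3.998] [-0.052  0.026  0.006] 0.015228895445806237 (array([ 3.263, -0.111, -0.002]), array([-0.001, -0.001, -0.   ]))
```

Request:
carry_out --motion '[[[-1.5, 0, 0, 0, 0, 0, 0.5], [-3.5, 0, 0, 0, 0, 0, 0.5], [-5.5, 0, 0, 0, 0, 0, 0.5], [-7.3, 0.3, -0.1, 0, 0, 0, 0.5], [-8.0, 1.0, -0.4, 0, 0, 0, 0.5]]]'

```text
time_s: 7.23
position: [0.5194, -0.0185, 0.2272]
tool_rot: [[0.004, 0.155, 0.988], [-0.001, 0.988, -0.155], [-1.0, -0.0, 0.004]]
ft_force: [1.1, 0.1, -4.3]
grip_width: 0.0154
```

Request:
carry_out --motion '[[[0, 1.8, -0.6, 0, 0, 0, 0.5], [0, 4.3, -1.5, 0, 0, 0, 0.5], [0, 7.0, -2.4, 0, 0, 0, 0.5], [0, 10.0, -3.4, 0, 0, 0, 0.5], [0, 13.0, -4.4, 0, 0, 0, 0.5]]]'

```text
time_s: 7.65
position: [0.4942, 0.1188, 0.224]
tool_rot: [[-0.001, 0.154, 0.988], [0.0, 0.988, -0.154], [-1.0, 0.0, -0.001]]
ft_force: [0.5, 1.0, -4.7]
grip_width: 0.0158
```

Request:
carry_out --motion '[[[0, 3.0, -1.0, 0, 0, 0, 0.5], [0, 6.0, -2.1, 0, 0, 0, 0.5], [0, 9.0, -3.1, 0, 0, 0, 0.5], [0, 11.5, -4.0, 0, 0, 0, 0.5], [0, 13.3, -4.6, 0, 0, 0, 0.5]]]'

```text
time_s: 8.07
position: [0.4686, 0.2582, 0.2239]
tool_rot: [[-0.002, 0.152, 0.988], [0.0, 0.988, -0.152], [-1.0, 0.0, -0.002]]
ft_force: [0.6, -0.4, -4.1]
grip_width: 0.0152
```

Request:
carry_out --motion '[[[0, 1.0, -0.3, 0, 0, 0, 0.5], [0, 1.4, -0.4, 0, 0, 0, 0.5], [0, 1.4, -0.4, 0, 0, 0, 0.5], [0, 1.4, -0.4, 0, 0, 0, 0.5], [0, 1.4, -0.4, 0, 0, 0, 0.5]]]'

```text
time_s: 8.48
position: [0.4685, 0.2694, 0.2242]
tool_rot: [[-0.0, 0.155, 0.988], [-0.0, 0.988, -0.155], [-1.0, -0.0, -0.0]]
ft_force: [0.5, -0.6, -4.4]
grip_width: 0.0153
```

Run:
```python
from h import *
from rig import env
np.set_printoptions(precision=3,suppress=True)
s=env.observe();print(s["time_s"],s["position"],s["ft_force"],s["wrist_torque"],s["grip_width"],rel(s,[.467,.273,.13],Rdown))
g=env.get_image("side");pickle.dump(g,open("pics/s8.pkl","wb"));a=g["image"][130:480,200:520,::-1]
W=env.get_image("wrist");pickle.dump(W,open("pics/w8.pkl","wb"))
cv2.imwrite("pics/m8.png",np.hstack([a,cv2.resize(W["image"][:,:,::-1],(466,350))]))
```

```text
8.4833 [0.469 0.269 0.224] [ 0.48  -0.569 -4.374] [-0.021 -0.012 -0.042] 0.015295493628340597 (array([ 9.424,  0.334, -0.203]), array([-0.002, -0.   ,  0.   ]))
```

View pics/m8.png

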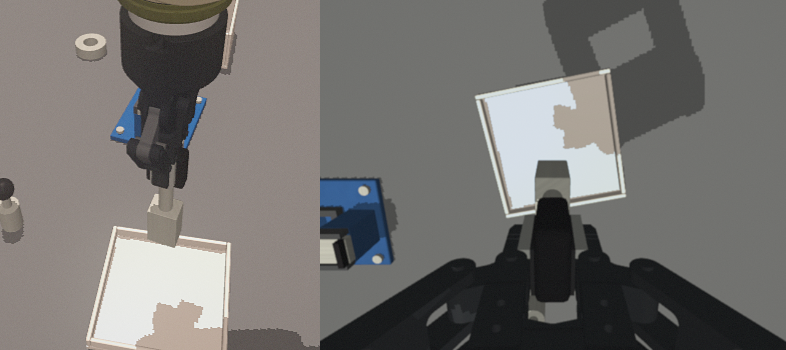

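Side and wrist views: the plug hangs upright over the tray; the fixture and knob gauge are undisturbed. Checking the tray centre from the wrist corners.

Run:
```python
from h import *
W=load("w8"); P=np.array([plane(W,((x-320)*640/466,y*480/350),.02) for x,y in((476,97),(608,71),(624,195),(508,216))]);print(P.round(4),P.mean(0))
```

```text
[[0.3946 0.1966 0.02  ]
 [0.3902 0.3422 0.02  ]
 [0.534  0.3472 0.02  ]
 [0.5395 0.2032 0.02  ]] [0.46459107 0.27229965 0.02      ]
```

Request:
carry_out --motion '[[[1.5, 0.1, -0.1, 0, 0, 0, 0.5], [3.5, 0.3, -0.2, 0, 0, 0, 0.5], [5.5, 0.3, -0.2, 0, 0, 0, 0.5], [7.5, 0.3, -0.2, 0, 0, 0, 0.5], [9.0, 0.3, -0.2, 0, 0, 0, 0.5]]]'

```text
time_s: 9.0
position: [0.4665, 0.273, 0.1329]
tool_rot: [[-0.001, 0.154, 0.988], [-0.0, 0.988, -0.154], [-1.0, -0.001, -0.001]]
ft_force: [0.8, 0.0, -4.2]
grip_width: 0.0154
```

Request:
carry_out --motion '[[[0.8, 0, 0, 0, 0, 0, 0.5], [1.4, 0, 0, 0, 0, 0, 0.5], [1.8, 0, 0, 0, 0, 0, 0.5], [2.0, 0, 0, 0, 0, 0, 0.5], [2.0, 0, 0, 0, 0, 0, 0.5]]]'

```text
time_s: 9.42
position: [0.467, 0.2737, 0.1146]
tool_rot: [[0.001, 0.153, 0.988], [0.0, 0.988, -0.153], [-1.0, 0.0, 0.001]]
ft_force: [-0.2, -1.2, -3.9]
grip_width: 0.0154
```

Request:
carry_out --motion '[[[0.1, 0, 0, 0, 0, 0, 0.5], [0.2, 0, 0, 0, 0, 0, 0.5], [0.3, 0, 0, 0, 0, 0, 0.5], [0.4, 0, 0, 0, 0, 0, 0.5], [0.4, 0, 0, 0, 0, 0, 0.5]]]'

```text
time_s: 9.83
position: [0.4667, 0.2737, 0.1103]
tool_rot: [[-0.0, 0.153, 0.988], [-0.0, 0.988, -0.153], [-1.0, -0.0, -0.0]]
ft_force: [-0.1, -0.1, -4.4]
grip_width: 0.0154
```

Request:
carry_out --motion '[[[0.05, 0, 0, 0, 0, 0, 0.5], [0.1, 0, 0, 0, 0, 0, 0.5], [0.1, 0, 0, 0, 0, 0, 0.5]]]'

```text
time_s: 10.08
position: [0.4667, 0.2737, 0.1093]
tool_rot: [[-0.0, 0.153, 0.988], [0.0, 0.988, -0.153], [-1.0, 0.0, -0.0]]
ft_force: [0.4, -0.8, -3.5]
grip_width: 0.0153
```

Request:
carry_out --motion '[[[0.05, 0, 0, 0, 0, 0, 0.5], [0.1, 0, 0, 0, 0, 0, 0.5], [0.1, 0, 0, 0, 0, 0, 0.5]]]'

```text
time_s: 10.33
position: [0.4668, 0.2737, 0.1085]
tool_rot: [[0.0, 0.153, 0.988], [0.0, 0.988, -0.153], [-1.0, 0.0, 0.0]]
ft_force: [-0.1, -0.6, -2.3]
grip_width: 0.0152
```

Run:
```python
from rig import env
s=env.observe();print(s["ft_force"],s["wrist_torque"],s["position"])
```

```text
[-0.14397376 -0.6099342  -2.34829683] [-0.03800062  0.02842946 -0.00641923] [0.46676382 0.27374116 0.1085071 ]
```

Request:
carry_out --motion '[[[0.05, 0, 0, 0, 0, 0, 0.5], [0.1, 0, 0, 0, 0, 0, 0.5], [0.1, 0, 0, 0, 0, 0, 0.5]]]'

```text
time_s: 10.58
position: [0.4669, 0.2738, 0.1085]
tool_rot: [[0.001, 0.153, 0.988], [0.0, 0.988, -0.153], [-1.0, 0.001, 0.001]]
ft_force: [-2.5, -1.3, 7.3]
grip_width: 0.0156
```

Run:
```python
from h import *
from rig import env
s=env.observe();print(s["ft_force"],s["wrist_torque"],s["position"])
g=env.get_image("side");a=cv2.resize(g["image"][270:480,270:450,::-1],(386,450))
g=env.get_image("scene");b=cv2.resize(g["image"][90:230,300:420,::-1],(386,450))
cv2.imwrite("pics/m9.png",np.hstack([a,b]))
```

```text
[-2.50304757 -1.30517217  7.28100383] [-0.27891359  0.58464623 -0.02210703] [0.46691364 0.27377457 0.10847656]
```

View pics/m9.png

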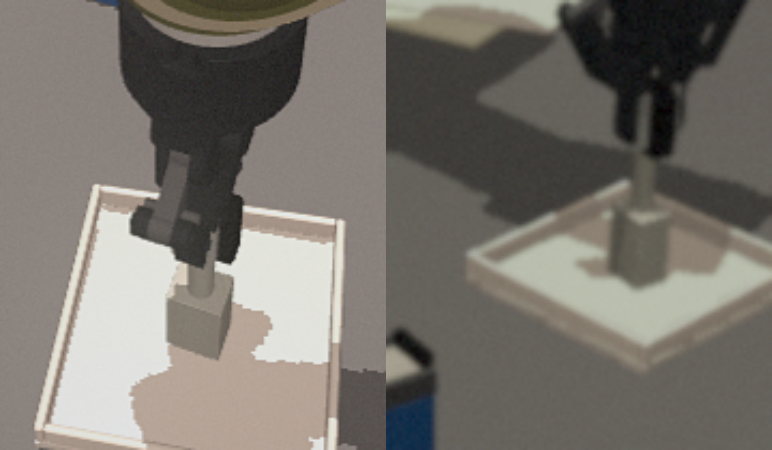

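The plug stands on the tray floor, upright and near the centre, and the force reversed to +7 N. Easing up 1 mm, then opening gradually and withdrawing.

Request:
carry_out --motion '[[[-0.08, 0, 0, 0, 0, 0, 1.4], [-0.08, 0, 0, 0, 0, 0, 1.8], [-0.08, 0, 0, 0, 0, 0, 2.4], [-0.08, 0, 0, 0, 0, 0, 3.2], [-0.08, 0, 0, 0, 0, 0, 4.2]]]' --grip_force 20

```text
time_s: 11.1
position: [0.4668, 0.2738, 0.1082]
tool_rot: [[0.0, 0.153, 0.988], [0.0, 0.988, -0.153], [-1.0, 0.0, 0.0]]
ft_force: [-0.2, -0.3, 0.4]
grip_width: 0.0416
```

Request:
carry_out --motion '[[[0, 0, 0, 0, 0, 0, 5.5], [0, 0, 0, 0, 0, 0, 7], [0, 0, 0, 0, 0, 0, 7.5], [0, 0, 0, 0, 0, 0, 7.5], [-0.5, 0, 0, 0, 0, 0, 7.5]]]'

```text
time_s: 11.52
position: [0.4663, 0.2736, 0.1126]
tool_rot: [[-0.002, 0.153, 0.988], [-0.0, 0.988, -0.153], [-1.0, -0.001, -0.001]]
ft_force: [-0.6, 0.1, -0.4]
grip_width: 0.075
```

Request:
carry_out --motion '[[[-1, 0, 0, 0, 0, 0, 7.5], [-3, 0, 0, 0, 0, 0, 7.5], [-5.5, 0, 0, 0, 0, 0, 7.5], [-8.5, 0, 0, 0, 0, 0, 7.5], [-10.5, 0, 0, 0, 0, 0, 7.5]]]'

```text
time_s: 11.93
position: [0.4671, 0.2739, 0.2218]
tool_rot: [[0.003, 0.153, 0.988], [0.001, 0.988, -0.153], [-1.0, 0.002, 0.003]]
ft_force: [0.7, 0.1, 1.1]
grip_width: 0.075
```

Request:
carry_out --motion '[[[-0.5, 0, 0, 0, 0, 0, 7.5], [-0.5, 0, 0, 0, 0, 0, 7.5], [-0.5, 0, 0, 0, 0, 0, 7.5], [-0.5, 0, 0, 0, 0, 0, 7.5], [-0.5, 0, 0, 0, 0, 0, 7.5]]]'

```text
time_s: 12.35
position: [0.4663, 0.2736, 0.2219]
tool_rot: [[-0.002, 0.153, 0.988], [-0.001, 0.988, -0.153], [-1.0, -0.001, -0.002]]
ft_force: [-1.1, 0.8, -0.2]
grip_width: 0.075
```

Run:
```python
from h import *
from rig import env
s=env.observe();print(s["time_s"],s["ft_force"],s["position"],s["grip_width"])
g=env.get_image("side");a=cv2.resize(g["image"][160:480,180:450,::-1],(400,474))
g=env.get_image("scene");b=cv2.resize(g["image"][120:290,210:470,::-1],(400,262));print(tab(g,1),tab(g,-1))
k0,k1=[blob(i,(444,225),"white",15)[0] for i in(load("scene0"),g)];print("knob gauge",k0,k1)
o=np.zeros((474,800,3),np.uint8);o[:,:400]=a;o[:262,400:]=b;cv2.imwrite("pics/m10.png",o)
```

```text
12.35 [-1.05414541  0.80051062 -0.24498502] [0.46629469 0.27355352 0.22189838] 0.07502378023575314
(np.float64(59.1), np.float64(0.6), 57, array([310., 197.]), array([307.9, 197.9])) (np.float64(-65.2), np.float64(0.9), 58, array([242., 219.]), array([241.3, 219.7]))
knob gauge [443.425 219.075] [443.2972973 219.       ]
```

View pics/m10.png

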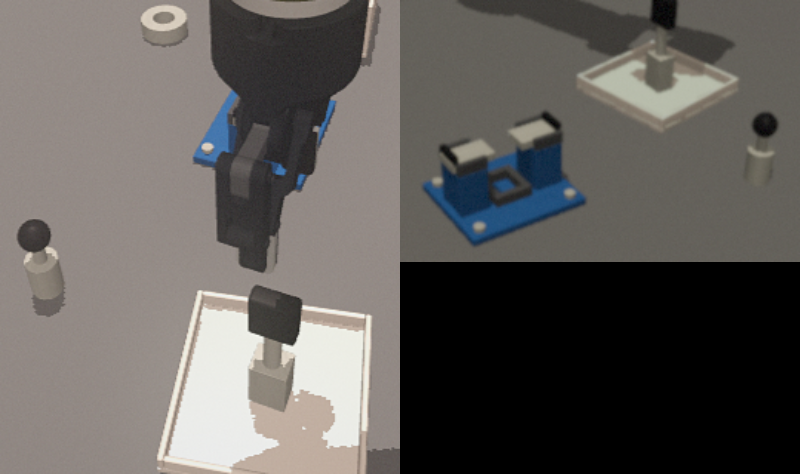

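The final picture shows the plug standing upright and free in the tray, the socket empty, both keepers back and the knob gauge unmoved. Handing in.

```bash
python3 -c "
from rig import env
env.close_job()"
```

```text
the job is handed in; nothing more can be done
```

The plug gauge now stands upright and free near the centre of the shallow tray, and I handed the job in at about 12.4 s of the 48 s. I gripped it by the black handle, rocked it about 10° to +y and then about 11.5° to -y with its foot in the socket. Then I lifted it straight up and lowered it until the wrist force showed it had touched down.

**Keepers:** Both are fully back. The wrist view showed their inner ends on the projected ±16 mm marks, and the force rose to about 9 N on each side at the end of travel. Scene-camera tab tracking was rougher: it gave about 6.5 mm of travel for each keeper, and one right-hand reading was about 2 mm off the rest. That fits a start of up to 1.5 mm in, but does not prove the full 8 mm by itself.

**Other checks:**
- The knob gauge moved less than 0.2 pixel in the scene view.
- The gripper is open about 11 cm above the release height, touching nothing.
- My last lowering step pressed the plug on the tray floor with about 7–12 N before I eased off and let go.
- Wrist force readings stayed below about 12 N throughout.

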